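Weigh a pack of trivets on the bench balance

TASK

Weigh the banded pack of trivets that is already lying on the pan of the bench balance: take the sprung weighing lever by its grip and swing it until the beam floats with its pointer between the two long marks of the index plate, and keep it there without swinging out for at least six seconds. Finish while still holding the lever, the beam floating quietly between the two marks. Work by the lever alone, keep off the beam, the pan and the pack, do not let the beam bang against its stops, and leave the things lying around the balance where they are.

Things in the scene. Friction and masses are not known exactly. Their poses are not given: they have to be found in the camera images.
- scale: Fixed bench balance, base 190 mm (x) by 460 mm (y), top 25 mm up. Origin on the table under its middle; +y to the pan end, -y to the counterweight and index plate. Beam and lever turn about one shaft along x at y 0, z 130. Beam in the plane x +30, lever on the robot's side at x -58. Tallest: pack top to 265, brass mast weight over the beam to 225, both at x over -40.
- beam (a joint): Beam angle, rad. 0 level (pointer mid-plate); positive: pan up, pointer down. Stops -0.18 (rests there at start) and 0.18; the two long marks are at -0.06 and 0.06. Off its stop it swings freely. Spring on the beam: 0.20 N m/rad x (joint lever + 0.52). The beam is top-heavy by 0.13 N m/rad, inertia 0.03 kg m2. Lever held still: period about 4.1 s, hardly damped (16 s to fall to a third).
- lever (a joint): Angle of the lever from the beam's normal, rad: lever from upright q = joint lever + joint beam; positive leans to -y, away from the pan, and lifts the pan. A spiral spring ties it to the beam; let go, it springs back to -0.52 (start: q = -0.7). A small step of q moves the beam's balance angle 2.9 times as far. The q that floats the beam level depends on the unknown pack weight: -0.3 to 0.5.
- lever_grip (a point): Centre of the black cylindrical grip at the lever's end: diameter 24, 48 mm long, lying along the balance's x; it revolves freely on its pin and this point's axes turn with it. In the balance's frame at (-88, -120 sin q, 130 + 120 cos q) mm, q the lever's angle from upright. Pinch it from above, fingers closing along the balance's y; 40 mm are free below and beside it. 0.3 to 2 N hold it.
- pointer_tip (a point): Tip of the dark pointer at the counterweight end of the beam, 220 mm from the shaft; in front of a white upright index plate (34 by 96 mm) that stands at the end of the base.
- index (a point): Fixed point of the balance at the pointer, in the middle of the index plate, 205 mm from the shaft at shaft height: midway between the two long black marks.
- beam_arm: The aluminium beam, 300 mm long, turning about the shaft, with its steel counterweight and mast. Origin on the shaft, y along the beam to the pan end. Not to be touched.
- pan: Round steel pan, diameter 136 mm, carried on the beam end 150 mm from the shaft; kept level by a stay. Origin at its pivot on the beam, 50 mm below the pan's surface. Not to be touched.
- pack: Loose pack of three slatted wooden trivets in a paper band, 100 by 110 by 57 mm, nominally 0.5 kg (may differ by 10 percent), lying on the pan from the start. Origin in the middle of its underside. Not to be touched.
- glue: Loose white glue bottle, 60 mm across, 170 mm high, standing right of the balance. Bystander.
- bin: Loose grey open plastic bin, 160 by 120 by 70 mm, left of the balance. Bystander.
- mallet: Loose rubber mallet, 240 mm long, lying right of the balance. Bystander.

How it is judged:
On the way:
1. the beam floats with its pointer between the two long marks for six seconds on end (value of joint beam between -0.06 and 0.06 rad), for 6 s.
At the end, for the whole second after the job is handed in: The beam has floated within 0.06 rad of level for 6 s on end; the program ends holding the lever against its spring (joint lever over -0.45), the beam stays within 0.06 rad of level and slower than 0.12 rad/s, the pack on the pan (within 30 mm of its middle) (all of step 1 and velocity of joint beam between -0.12 and 0.12 rad/s and value of joint lever above -0.45 rad and z of pack in the frame of pan above 0.04 m and horizontal distance between pack and pan below 0.03 m); the arm keeps its last pose, push and grip.
It fails at once if the robot touches the beam, the pan or the pack (contact force between any of the arm, the fingers and beam_arm above 0.5 N or contact force between any of the arm, the fingers and pan above 0.5 N or contact force between any of the arm, the fingers and pack above 0.5 N).
It fails at once if the beam bangs against its upper or lower stop (reaches it faster than 0.35 rad/s) ((value of joint beam above 0.165 rad and velocity of joint beam above 0.35 rad/s) or (value of joint beam below -0.165 rad and velocity of joint beam below -0.35 rad/s)).
It fails at once if the glue bottle, the bin or the mallet is moved by more than 30 mm (distance of any of glue, bin, mallet from where it was at the start of the episode above 0.03 m).
It also fails if it takes over 50 s, if anything falls off the work surface, if the arm or the gripper's body presses on something with over 40 N, if the wrist force passes 120 N, or if a joint passes its speed limit or range.

ROBOT

A 6-joint arm with a two-finger parallel gripper is mounted at the origin on the work surface. World frame = base frame: x ahead of the robot, y to its left, z up, the work surface at z = 0. Lengths are in m, angles in rad, forces in N, time in s.
With the tool pointing down it reaches from about 0.35 to 0.775 m from the base axis. Payload 7.3 kg.
Tool frame: the origin (TCP) lies on the front face of the gripper's body, between the roots of the fingers; the fingertips stand ahead of it and the grasp point (between the pads) lies 47 mm ahead of it (finger_overhang is the z of the fingertips in the tool frame, in m); z points along the fingers, y is the line along which they close (so a half turn about z gives the same grasp; the last joint's range is limited). The gripper opens to 92 mm and grips with 3 to 60 N. Pads are 19 mm wide; open, the fingers measure 130 mm over their backs; the gripper's body (75 mm by 190 mm) begins 47 mm behind the grasp point.
Start: joints at [1.08, 0.342, 1.524, -0, 1.275, -0.146], TCP at [0.177, 0.494, 0.292] pointing down, gripper open.
Joint ranges: [-2.53, 2.53], [-0.77, 2.02], [0.04, 2.7], [-1, 4.14], [0.28, 2.66], [-3.11, 3.11]. Speed limits (rad/s): [2.57, 2.57, 3.14, 3.14, 3.14, 3.14].

INTERFACE

Orientations are given as [roll, pitch, yaw] about the fixed x, y, z axes, in that order (R = Rz(yaw) Ry(pitch) Rx(roll)).
In Python, from cell import * gives the robot as it stands. The module is installed in compiled form; this text tells all that it offers.
- The arm moves only by the tool arm_command, never from a script. Its argument "series" is a list of rows, each an object of numbers: "x", "y", "z": the shift along the tool's x, y, z in mm; "rx", "ry", "rz": the turn, a rotation vector about the tool's x, y, z in degrees. A call has 1 to 20 rows; each row is the pose to reach, as a shift and turn from the pose commanded when the call began, along the tool's axes at that moment; what a row does not reach only later rows make up. A row lasts 1/10 s, in which the tool goes at most 50 mm and 8.59 degrees, less where a joint would pass 70% of its speed; a pose out of reach is approached as far as the arm can. A call with a gripper value outside its range is refused whole. "hand" is the finger opening in mm, from 0 to 91.8, set as the call begins (left out, the last holds). The fingers move at their own pace and stop on an object; "squeeze" is the grip in N (left out, the last holds). Time passes only in rows, so rows that repeat a pose let the fingers close. It gives the time, the measured TCP pose, the force, the opening and the grip force at its end, in the units of the state.
- observe(): the state, without advancing time (a new reading comes with each control period).
- read_camera(name): name is "scene" or "top"; returns a dict with "pixels" (384x512x3 uint8, blue, green, red), "K" (3x3 intrinsics, pixels), "rvec" (rotation vector, rad) and "tvec" (3), from world to camera coordinates, as OpenCV has them. Camera axes: x right, y down, z forward; pixel columns grow to the right and rows downward; lengths in m; the calibration is good to about 2 mm. A picture is of the moment at which its call begins. There is no depth.
- hand_in(): hands the job in; it is judged then, once.
Trained networks look in a picture, given as the dict that the camera call returned (one of the last four; its "shot" number tells which), for a name from the list of things; names that differ only in an ending like _2 or _b are one class to them, and where a whole thing is asked for, a point or a joint stands for the part that bears it (a point fixed in the world has none). Each returns a list of dicts, best first, with "confidence" (0 to 1); they miss things now and then, are a little off and sometimes report something else, mostly with a low value. They report only what shows in the picture. A call takes as long as a camera call.
- boxes_of(picture, query): "point" ([x, y, z] in m, in world coordinates, good to about 4 mm: the middle of the surface that is visible of it).
- trace(picture, query): "pixels" (384x512 bool, what is visible of it).
- mark_of(picture, query): "point" ([x, y, z] in m, in world coordinates, good to about 4 mm: a listed point, or the origin of a listed thing).
The state is a dict: "time": time; "qpos": joint angles; "qvel": joint speeds; "joint_efforts": joint torques, N m; "tool_pos": TCP position; "tool_rot": TCP orientation; "contact_force": force on the tool from outside, world axes, zero at the start; "torque": the same for the moment, N m; "opening": finger opening in m; "grip_force": force on a finger pad.
Only numpy, scipy, OpenCV 4.12 (cv2) and the standard library are available. Lean on these libraries where they do the work, as an engineer would, in place of code of your own. Each camera call takes 0.05 s, during which the arm holds its last target. There are 200 camera calls.

## Working session

There is one attempt and no reset: what is moved stays moved. The work goes in short steps, Python scripts to look and compute and a tool call to move; the robot and the scene stay as the last step left them, time stands still between calls to the robot, and variables do not carry over. Pictures are saved under pics/ and viewed, at most 10 in all, crops included, and the job is handed in when it is done.

Besides the shell and the picture viewer there is one more tool, called after "Emit:" as a command line: name --argument value ..., lists and objects as JSON in quotes. arm_command: Moves the arm, as the interface text tells. Its arguments: {"type":"object","properties":{"series":{"type":"array"},"hand":{"type":"number"},"squeeze":{"type":"number"}},"required":["series"]}

```bash
mkdir -p pics; cat > h.py <<'E'
from cell import *
import numpy as np, cv2
np.set_printoptions(precision=4,suppress=True)
def proj(p,P): return cv2.projectPoints(np.float64(P).reshape(-1,3),np.float64(p["rvec"]),np.float64(p["tvec"]),np.float64(p["K"]),None)[0].reshape(-1,2)
E
python3 - <<'E'
from h import *
s=observe(); print({k:np.array(v) for k,v in s.items()})
im=[]
for c in("scene","top"):
    p=read_camera(c); im.append(p["pixels"]); cv2.imwrite(f"pics/{c}0.png",p["pixels"])
    for q in("scale","lever_grip","index","pointer_tip","pan","beam_arm","pack","glue","bin","mallet"):
        r=mark_of(p,q); print(c,q,[(np.array(a["point"]),round(a["confidence"],2)) for a in r[:2]])
E
```

```text
{'time': array(0.), 'qpos': array([ 1.08  ,  0.3427,  1.525 ,  0.    ,  1.2754, -0.146 ]), 'qvel': array([ 0.0006, -0.0014,  0.0019,  0.0006, -0.0008, -0.0005]), 'joint_efforts': array([ -0.0004, -43.1243, -24.4218,   0.0718,   0.0558,  -0.0001]), 'tool_pos': array([0.1773, 0.4938, 0.2915]), 'tool_rot': array([-3.14  , -0.0002,  2.7968]), 'contact_force': array([ 0.0484, -0.573 , -0.297 ]), 'torque': array([ 0.011 , -0.0264,  0.0275]), 'grip_force': array(0.), 'opening': array(0.092)}
scene scale []
scene lever_grip []
scene index []
scene pointer_tip []
scene pan []
scene beam_arm []
scene pack []
scene glue []
scene bin []
scene mallet []
top scale [(array([0.6312, 0.005 , 0.0035]), 0.59)]
top lever_grip [(array([0.5439, 0.0864, 0.2198]), 0.57)]
top index [(array([ 0.6574, -0.1965,  0.1283]), 0.97)]
top pointer_tip [(array([ 0.6531, -0.2094,  0.1695]), 0.66), (array([ 0.6083, -0.4623, -0.0029]), 0.58)]
top pan [(array([0.6656, 0.1541, 0.1028]), 0.47)]
top beam_arm [(array([0.6643, 0.0084, 0.127 ]), 0.95), (array([ 0.6543, -0.2096,  0.1698]), 0.64)]
top pack [(array([0.6636, 0.1567, 0.1583]), 0.6)]
top glue [(array([ 0.4182, -0.4936,  0.    ]), 0.65)]
top bin [(array([0.4922, 0.5425, 0.0003]), 0.58)]
top mallet [(array([ 0.6043, -0.4653,  0.    ]), 0.87)]
```

```bash
python3 -c "
import cv2,numpy as np
a=np.vstack([cv2.imread('pics/scene0.png'),cv2.imread('pics/top0.png')]);cv2.imwrite('pics/both0.png',cv2.resize(np.hstack([a[:384],a[384:]]),(800,300),interpolation=cv2.INTER_AREA))"
```

```text
(no output)
```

View pics/both0.png

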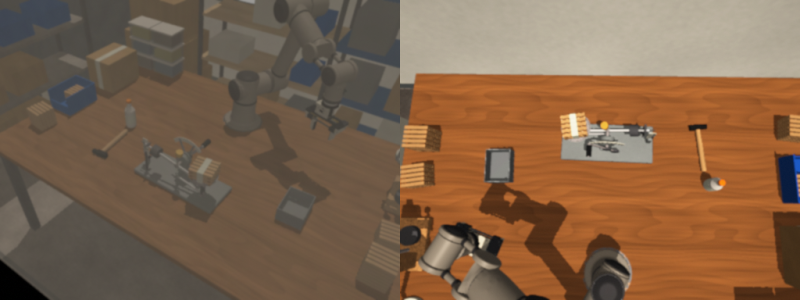

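The top picture shows the balance at about (608,137) with the pan to the left, the bin at (500,165), and the mallet and glue at (700,150). The scene picture is dim, and the networks found nothing in it. I'll refine the pose with repeated top shots and a brightened, triangulated scene view.

```bash
python3 - <<'E'
from h import *
from scipy.optimize import least_squares
q0=-0.7
L={"scale":(0,0,0),"lever_grip":(-.088,-.12*np.sin(q0),.13+.12*np.cos(q0)),"index":(.03,-.205,.13),"beam_arm":(.03,0,.13),"pan":(.03,.15*np.cos(.18),.13-.15*np.sin(.18)),"pointer_tip":(.03,-.22*np.cos(.18),.13+.22*np.sin(.18))}
obs=[]
for i in range(4):
    p=read_camera("top")
    for k in L:
        r=mark_of(p,k)
        if r: obs.append((k,r[0]["point"]))
for k in L: print(k,np.mean([o[1] for o in obs if o[0]==k],0),np.std([o[1] for o in obs if o[0]==k],0))
def mod(v,l): c,s=np.cos(v[2]),np.sin(v[2]); return np.array([v[0]+c*l[0]-s*l[1],v[1]+s*l[0]+c*l[1],l[2]])
f=least_squares(lambda v:np.concatenate([(mod(v,L[k])-o)[:2] for k,o in obs]),[.63,0,0],loss="soft_l1",f_scale=.004)
print("pose",f.x); 
for k in L: print(k,mod(f.x,L[k]))
p=read_camera("scene")
b=np.clip(p["pixels"].astype(float)*2.5,0,255).astype(np.uint8)
d=dict(p);d["pixels"]=b
for k in L:
    r=mark_of(d,k); print("scene",k,[(np.array(a["point"]),a["confidence"]) for a in r[:1]])
P=proj(p,[mod(f.x,L[k]) for k in L]); print(P)
pt=read_camera("top"); Pt=proj(pt,[mod(f.x,L[k]) for k in L])
def crop(im,P):
    im=im.copy(); c=P.mean(0).astype(int); x,y=max(c[0]-66,0),max(c[1]-75,0)
    z=cv2.resize(im[y:y+150,x:x+133],None,fx=3,fy=3,interpolation=cv2.INTER_CUBIC)[:450]
    for u in P: cv2.circle(z,tuple(int(t) for t in (u-[x,y])*3),3,(0,0,255),1)
    print("origin",x,y); return z
cv2.imwrite("pics/zoom.png",np.hstack([crop(b,P),crop(pt["pixels"],Pt)]))
E
```

```text
scale [0.6315 0.0058 0.0011] [0.0013 0.0011 0.0013]
lever_grip [0.5436 0.0881 0.2246] [0.001  0.0015 0.0007]
index [ 0.6563 -0.1989  0.1282] [0.0011 0.0018 0.0014]
beam_arm [ 0.6603 -0.0473  0.1398] [0.0046 0.0919 0.0167]
pan [0.6231 0.25   0.0765] [0.0746 0.1694 0.0456]
pointer_tip [ 0.6539 -0.208   0.1706] [0.0024 0.0008 0.0008]
pose [ 0.6307  0.007  -0.0263]
scale [0.6307 0.007  0.    ]
lever_grip [0.5448 0.0866 0.2218]
index [ 0.6553 -0.1987  0.13  ]
beam_arm [0.6607 0.0062 0.13  ]
pan [0.6646 0.1538 0.1031]
pointer_tip [ 0.655  -0.2101  0.1694]
scene scale []
scene lever_grip []
scene index []
scene beam_arm []
scene pan []
scene pointer_tip []
[[231.2836 232.4739]
 [263.0665 183.3455]
 [183.1604 189.6066]
 [225.8908 211.5245]
 [259.2612 234.2447]
 [180.0922 180.3426]]
origin 157 130
origin 207 98
```

View pics/zoom.png

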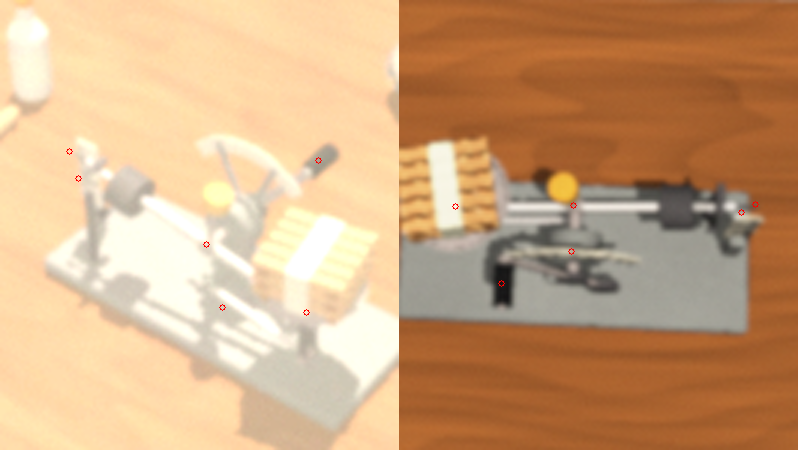

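The grip marker lands on the black grip in both views: (318,160) in the scene crop and (501,283) in the top crop. That confirms its height of 0.222 m and gives a balance yaw of -0.026. Next I'll work out the approach.

```bash
cat >> h.py <<'E'
from scipy.spatial.transform import Rotation as Ro
V=np.array([.6307,.007,-.0263])
def w(l): c,s=np.cos(V[2]),np.sin(V[2]); return np.array([V[0]+c*l[0]-s*l[1],V[1]+s*l[0]+c*l[1],l[2]])
def bal(p): c,s=np.cos(V[2]),np.sin(V[2]); d=np.array(p)-[V[0],V[1],0]; return np.array([c*d[0]+s*d[1],-s*d[0]+c*d[1],d[2]])
def gq(q,x=-.091): return w((x,-.12*np.sin(q),.13+.12*np.cos(q)))
E
python3 - <<'E'
from h import *
s=observe(); R=Ro.from_euler("xyz",s["tool_rot"]); T=Ro.from_euler("xyz",[np.pi,0,np.pi+V[2]])
print(s["time"],s["tool_rot"])
g=gq(-.7)+[0,0,.047]
for dz in(.06,0): print(dz,R.inv().apply(g+[0,0,dz]-s["tool_pos"])*1000)
print((R.inv()*T).as_rotvec(degrees=True), g)
try: print("overhang",finger_overhang)
except Exception as e: print(e)
E
```

```text
2.9 [3.1415 0.     2.7968]
0.06 [-480.6035 -260.3057  -36.5475]
0 [-480.6017 -260.3124   23.4525]
[  0.006    0.0027 -18.2501] [0.5418 0.0867 0.2688]
overhang 0.0655
```

Emit:
arm_command --series '[{"x": -20, "y": -10, "z": -20, "rz": -2}, {"x": -60, "y": -32, "z": -37, "rz": -4}, {"x": -100, "y": -54, "z": -37, "rz": -6}, {"x": -145, "y": -78, "z": -37, "rz": -8}, {"x": -190, "y": -103, "z": -37, "rz": -10}, {"x": -235, "y": -127, "z": -37, "rz": -12}, {"x": -280, "y": -152, "z": -37, "rz": -14}, {"x": -325, "y": -176, "z": -37, "rz": -16}, {"x": -370, "y": -200, "z": -37, "rz": -18.25}, {"x": -410, "y": -222, "z": -37, "rz": -18.25}, {"x": -445, "y": -241, "z": -37, "rz": -18.25}, {"x": -470, "y": -254.5, "z": -37, "rz": -18.25}, {"x": -480.6, "y": -260.3, "z": -37, "rz": -18.25}, {"x": -480.6, "y": -260.3, "z": -37, "rz": -18.25}, {"x": -480.6, "y": -260.3, "z": -37, "rz": -18.25}, {"x": -480.6, "y": -260.3, "z": -37, "rz": -18.25}]' --hand 66 --squeeze 5

```text
invalid input
```

```bash
python3 - <<'E'
from h import *
s=observe(); R=Ro.from_euler("xyz",s["tool_rot"])
g=gq(-.7)+[0,0,.047]
print(s["time"],s["tool_pos"],s["tool_rot"],s["opening"],R.inv().apply(g-s["tool_pos"])*1000)
p=read_camera("top")
for k in("lever_grip","pointer_tip","beam_arm","pack"): print(k,[(np.array(a["point"]),round(a["confidence"],2)) for a in mark_of(p,k)[:2]])
p2=read_camera("scene")
def crop(im,P):
    c=P[0].astype(int); x,y=c[0]-66,c[1]-75
    z=cv2.resize(im[y:y+150,x:x+133],None,fx=3,fy=3)
    for u in P: cv2.circle(z,tuple(int(t) for t in (u-[x,y])*3),3,(0,0,255),1)
    return z
Q=[gq(-.7),w((.03,-.216,.169))]
b=np.clip(p2["pixels"].astype(float)*1.6,0,255).astype(np.uint8)
cv2.imwrite("pics/above.png",np.hstack([crop(b,proj(p2,Q)),crop(p["pixels"],proj(p,Q))]))
E
```

```text
2.9 [0.1774 0.4941 0.2922] [3.1415 0.     2.7968] 0.09176659376428267 [-480.6017 -260.3124   23.4525]
lever_grip [(array([0.5445, 0.0844, 0.2269]), 0.58), (array([ 0.6557, -0.2001,  0.1325]), 0.35)]
pointer_tip [(array([ 0.6527, -0.2087,  0.1688]), 0.79), (array([ 0.6556, -0.2035,  0.1301]), 0.6)]
beam_arm [(array([0.6602, 0.0083, 0.1337]), 0.69), (array([0.543 , 0.0882, 0.2251]), 0.61)]
pack [(array([0.6617, 0.1572, 0.1551]), 0.75)]
```

View pics/above.png

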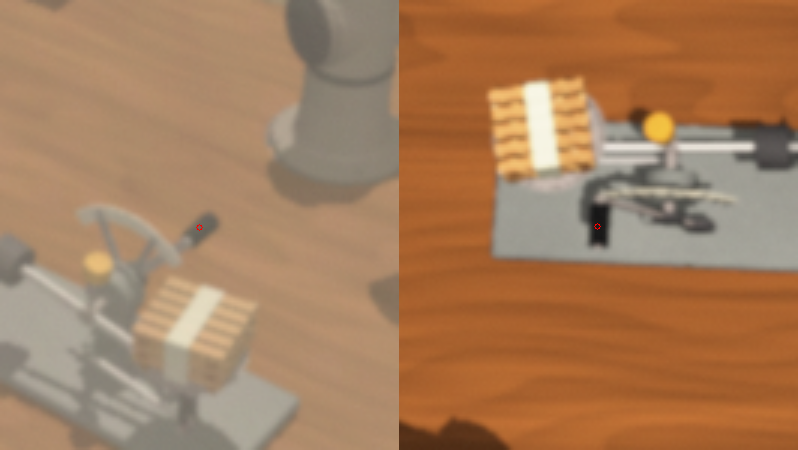

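The call was refused. The crops show the marker on the grip in both views. I'll retry with every key present.

Emit:
arm_command --series '[{"x": -20, "y": -10, "z": -20, "rx": 0, "ry": 0, "rz": -2}, {"x": -60, "y": -32, "z": -37, "rx": 0, "ry": 0, "rz": -4}]' --hand 66 --squeeze 5

```text
time: 3.4
tool_pos: [0.2224, 0.4444, 0.3294]
tool_rot: [3.142, -0.001, 2.872]
contact_force: [0.8, 0.3, 0.2]
opening: 0.0802
grip_force: 0.0
```

Emit:
arm_command --series '[{"x": -40, "y": -25, "z": 0, "rx": 0, "ry": 0, "rz": -2}, {"x": -80, "y": -51, "z": 0, "rx": 0, "ry": 0, "rz": -4}, {"x": -120, "y": -76, "z": 0, "rx": 0, "ry": 0, "rz": -6}, {"x": -160, "y": -102, "z": 0, "rx": 0, "ry": 0, "rz": -8}, {"x": -200, "y": -127, "z": 0, "rx": 0, "ry": 0, "rz": -10}, {"x": -240, "y": -153, "z": 0, "rx": 0, "ry": 0, "rz": -12}, {"x": -280, "y": -178, "z": 0, "rx": 0, "ry": 0, "rz": -14.25}, {"x": -320, "y": -204, "z": 0, "rx": 0, "ry": 0, "rz": -14.25}, {"x": -355, "y": -226, "z": 0, "rx": 0, "ry": 0, "rz": -14.25}, {"x": -385, "y": -245, "z": 0, "rx": 0, "ry": 0, "rz": -14.25}, {"x": -403.6, "y": -257, "z": 0, "rx": 0, "ry": 0, "rz": -14.25}, {"x": -403.6, "y": -257, "z": 0, "rx": 0, "ry": 0, "rz": -14.25}, {"x": -403.6, "y": -257, "z": 0, "rx": 0, "ry": 0, "rz": -14.25}, {"x": -403.6, "y": -257, "z": 0, "rx": 0, "ry": 0, "rz": -14.25}]'

```text
time: 4.8
tool_pos: [0.5411, 0.0876, 0.3293]
tool_rot: [3.141, -0.0, 3.116]
contact_force: [0.1, -0.2, -0.2]
opening: 0.0659
grip_force: 0.0
```

```bash
python3 - <<'E'
from h import *
s=observe(); R=Ro.from_euler("xyz",s["tool_rot"])
g=gq(-.7)+[0,0,.047]
print(s["time"],s["tool_pos"],s["tool_rot"],s["opening"],R.inv().apply(g-s["tool_pos"])*1000)
p=read_camera("top")
for k in("lever_grip","pointer_tip","pack"): print(k,[(np.array(a["point"]),round(a["confidence"],2)) for a in mark_of(p,k)[:2]])
cv2.imwrite("pics/above2.png",cv2.resize(p["pixels"][60:210,180:380],None,fx=4,fy=4))
E
```

```text
4.8 [0.5411 0.0876 0.3293] [ 3.1412 -0.0003  3.1162] 0.06590440408285236 [-0.7181 -0.9718 60.511 ]
lever_grip [(array([0.5428, 0.0832, 0.2266]), 0.54)]
pointer_tip [(array([ 0.6554, -0.2088,  0.1688]), 0.67), (array([0.6323, 0.0064, 0.0004]), 0.37)]
pack [(array([0.6665, 0.1559, 0.1544]), 0.46)]
```

View pics/above2.png

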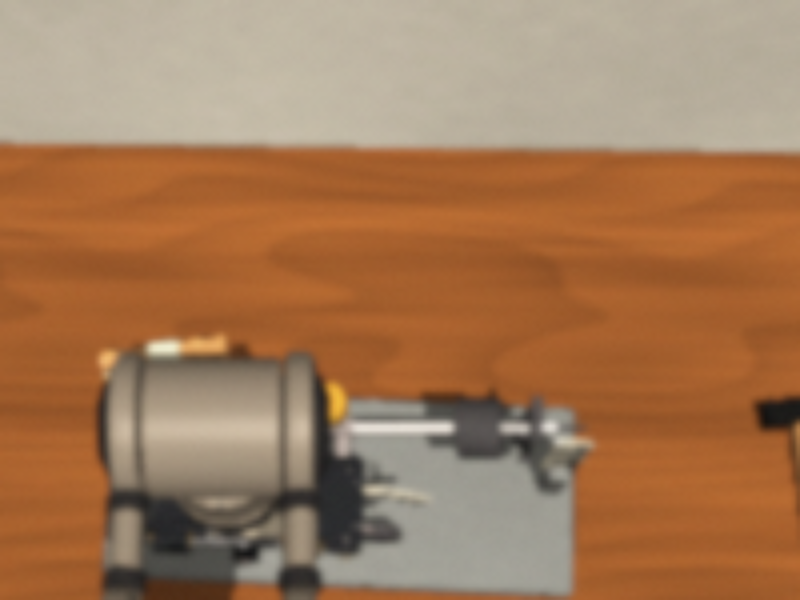

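The pointer end at (560,440) stays visible, and the gripper sits over the grip. I'll lower it and close.

Emit:
arm_command --series '[{"x": 0, "y": -1, "z": 20, "rx": 0, "ry": 0, "rz": 0}, {"x": 0, "y": -1, "z": 40, "rx": 0, "ry": 0, "rz": 0}, {"x": 0, "y": -1, "z": 55, "rx": 0, "ry": 0, "rz": 0}, {"x": 0, "y": -1, "z": 60, "rx": 0, "ry": 0, "rz": 0}, {"x": 0, "y": -1, "z": 60, "rx": 0, "ry": 0, "rz": 0}]'

```text
time: 5.5
tool_pos: [0.5414, 0.0861, 0.2689]
tool_rot: [3.142, -0.001, 3.116]
contact_force: [-0.2, -0.7, 1.2]
opening: 0.066
grip_force: 0.0
```

Emit:
arm_command --series '[{"x": 0, "y": 0, "z": 0, "rx": 0, "ry": 0, "rz": 0}, {"x": 0, "y": 0, "z": 0, "rx": 0, "ry": 0, "rz": 0}, {"x": 0, "y": 0, "z": 0, "rx": 0, "ry": 0, "rz": 0}, {"x": 0, "y": 0, "z": 0, "rx": 0, "ry": 0, "rz": 0}, {"x": 0, "y": 0, "z": 0, "rx": 0, "ry": 0, "rz": 0}]' --hand 15 --squeeze 5

```text
time: 6.0
tool_pos: [0.5418, 0.0858, 0.2694]
tool_rot: [3.142, 0.0, 3.115]
contact_force: [0.0, -0.6, -0.5]
opening: 0.0306
grip_force: 0.0
```

Emit:
arm_command --series '[{"x": 0, "y": 0, "z": 0, "rx": 0, "ry": 0, "rz": 0}, {"x": 0, "y": 0, "z": 0, "rx": 0, "ry": 0, "rz": 0}, {"x": 0, "y": 0, "z": 0, "rx": 0, "ry": 0, "rz": 0}]'

```text
time: 6.3
tool_pos: [0.5417, 0.0858, 0.2692]
tool_rot: [3.141, 0.0, 3.115]
contact_force: [0.2, 0.1, -0.0]
opening: 0.0235
grip_force: 5.0
```

```bash
cat >> h.py <<'E'
def rows(qs,qn,n=None):
    "rows in tool axes from lever angle qs through list qn"
    for q in qn: print(q,"y %.2f z %.2f"%(-120*(np.sin(q)-np.sin(qs)),-120*(np.cos(q)-np.cos(qs))))
def look(n=1):
    for i in range(n):
        s=observe(); p=read_camera("top"); g=bal(s["tool_pos"])-[0,0,.047+.13]
        r=[a for a in mark_of(p,"pointer_tip") if np.linalg.norm(np.array(a["point"])[:2]-[.655,-.21])<.03 and a["point"][2]>.07]
        t=[(a["point"][2],round(a["confidence"],2)) for a in r]
        print("t %.2f q %.4f rad %.4f grip %.1f open %.4f"%(s["time"],np.arctan2(-g[1],g[2]),np.hypot(g[1],g[2]),s["grip_force"],s["opening"]),"F",np.array(s["contact_force"]),"theta",[(round(float(np.arcsin((z-.13)/-.22)),3),c) for z,c in t])
E
python3 - <<'E'
from h import *
look(2); rows(-.7,np.arange(-.65,-.2,.05))
E
```

```text
t 6.30 q -0.6920 rad 0.1198 grip 5.0 open 0.0235 F [ 0.1544  0.1387 -0.0212] theta [(-0.181, 0.69), (0.002, 0.62)]
t 6.40 q -0.6921 rad 0.1198 grip 5.0 open 0.0240 F [0.2464 0.1868 0.0368] theta [(-0.194, 0.7)]
-0.65 y -4.68 z -3.75
-0.6 y -9.55 z -7.26
-0.5499999999999999 y -14.58 z -10.52
-0.4999999999999999 y -19.78 z -13.53
-0.44999999999999984 y -25.11 z -16.27
-0.3999999999999998 y -30.58 z -18.75
-0.34999999999999976 y -36.16 z -20.94
-0.2999999999999997 y -41.84 z -22.86
-0.24999999999999967 y -47.62 z -24.49
```

The grip is held and the beam reads -0.18, as it should. I'll swing to q = -0.4.

Emit:
arm_command --series '[{"x": 0, "y": -4.7, "z": -3.8, "rx": 0, "ry": 0, "rz": 0}, {"x": 0, "y": -9.6, "z": -7.3, "rx": 0, "ry": 0, "rz": 0}, {"x": 0, "y": -14.6, "z": -10.5, "rx": 0, "ry": 0, "rz": 0}, {"x": 0, "y": -19.8, "z": -13.5, "rx": 0, "ry": 0, "rz": 0}, {"x": 0, "y": -25.1, "z": -16.3, "rx": 0, "ry": 0, "rz": 0}, {"x": 0, "y": -30.6, "z": -18.8, "rx": 0, "ry": 0, "rz": 0}, {"x": 0, "y": -30.6, "z": -18.8, "rx": 0, "ry": 0, "rz": 0}]'

```text
time: 7.2
tool_pos: [0.5408, 0.0543, 0.2879]
tool_rot: [-3.141, -0.001, 3.114]
contact_force: [0.6, -2.2, -5.3]
opening: 0.0236
grip_force: 5.0
```

```bash
python3 - <<'E'
from h import *
look(2); rows(-.4,[-.35,-.3,-.25]);rows(-.32,[-.28,-.24]);rows(-.24,[-.2,-.16]);rows(-.16,[-.12,-.08]);rows(-.08,[-.04,0]);rows(0,[.04,.08])
E
```

```text
t 7.20 q -0.3850 rad 0.1197 grip 5.0 open 0.0236 F [ 0.566  -2.1964 -5.34  ] theta []
t 7.30 q -0.3910 rad 0.1197 grip 5.0 open 0.0236 F [ 0.561  -1.9109 -7.1899] theta [(-0.184, 0.78)]
-0.35 y -5.58 z -2.20
-0.3 y -11.27 z -4.11
-0.25 y -17.04 z -5.74
-0.28 y -4.59 z -1.42
-0.24 y -9.22 z -2.65
-0.2 y -4.68 z -1.05
-0.16 y -9.41 z -1.91
-0.12 y -4.75 z -0.67
-0.08 y -9.53 z -1.15
-0.04 y -4.79 z -0.29
0 y -9.59 z -0.38
0.04 y -4.80 z 0.10
0.08 y -9.59 z 0.38
```

Emit:
arm_command --series '[{"x": 0, "y": -4.6, "z": -1.2, "rx": 0, "ry": 0, "rz": 0}, {"x": 0, "y": -9.1, "z": -2.5, "rx": 0, "ry": 0, "rz": 0}, {"x": 0, "y": -9.1, "z": -2.5, "rx": 0, "ry": 0, "rz": 0}, {"x": 0, "y": -9.1, "z": -2.5, "rx": 0, "ry": 0, "rz": 0}, {"x": 0, "y": -9.1, "z": -2.5, "rx": 0, "ry": 0, "rz": 0}]'

```text
time: 7.9
tool_pos: [0.5406, 0.0463, 0.2907]
tool_rot: [3.141, 0.0, 3.115]
contact_force: [-1.5, -0.2, -1.0]
opening: 0.0236
grip_force: 5.0
```

```bash
python3 - <<'E'
from h import *
look(2)
E
```

```text
t 7.90 q -0.3137 rad 0.1196 grip 5.0 open 0.0236 F [-1.5146 -0.1958 -1.0217] theta []
t 8.00 q -0.3143 rad 0.1195 grip 5.0 open 0.0236 F [-1.6839 -0.4197 -0.8556] theta [(-0.179, 0.6)]
```

Emit:
arm_command --series '[{"x": 0, "y": -4.6, "z": -1.3, "rx": 0, "ry": 0, "rz": 0}, {"x": 0, "y": -9.2, "z": -2.5, "rx": 0, "ry": 0, "rz": 0}, {"x": 0, "y": -9.2, "z": -2.5, "rx": 0, "ry": 0, "rz": 0}, {"x": 0, "y": -9.2, "z": -2.5, "rx": 0, "ry": 0, "rz": 0}, {"x": 0, "y": -9.2, "z": -2.5, "rx": 0, "ry": 0, "rz": 0}]'

```text
time: 8.6
tool_pos: [0.5403, 0.037, 0.2931]
tool_rot: [3.141, -0.0, 3.115]
contact_force: [-3.5, 1.2, 1.1]
opening: 0.0235
grip_force: 5.0
```

```bash
python3 - <<'E'
from h import *
look(2)
E
```

```text
t 8.60 q -0.2331 rad 0.1193 grip 5.0 open 0.0235 F [-3.5156  1.1949  1.1469] theta [(-0.187, 0.79)]
t 8.70 q -0.2339 rad 0.1194 grip 5.0 open 0.0235 F [-3.5467  1.8141  0.4401] theta [(-0.188, 0.49)]
```

Emit:
arm_command --series '[{"x": 0.3, "y": -4.7, "z": -1.2, "rx": 0, "ry": 0, "rz": 0}, {"x": 0.6, "y": -9.4, "z": -2.0, "rx": 0, "ry": 0, "rz": 0}, {"x": 0.6, "y": -9.4, "z": -2.0, "rx": 0, "ry": 0, "rz": 0}, {"x": 0.6, "y": -9.4, "z": -2.0, "rx": 0, "ry": 0, "rz": 0}, {"x": 0.6, "y": -9.4, "z": -2.0, "rx": 0, "ry": 0, "rz": 0}]'

```text
time: 9.3
tool_pos: [0.5399, 0.0274, 0.295]
tool_rot: [3.142, 0.001, 3.115]
contact_force: [0.2, 0.6, -0.7]
opening: 0.0241
grip_force: 5.0
```

```bash
python3 - <<'E'
from h import *
look(2)
E
```

```text
t 9.30 q -0.1517 rad 0.1194 grip 5.0 open 0.0241 F [ 0.2102  0.6135 -0.6833] theta [(-0.194, 0.77)]
t 9.40 q -0.1526 rad 0.1194 grip 5.0 open 0.0240 F [ 1.4336  0.6365 -1.9747] theta [(-0.193, 0.55)]
```

Emit:
arm_command --series '[{"x": 0, "y": -4.7, "z": -0.8, "rx": 0, "ry": 0, "rz": 0}, {"x": 0.1, "y": -9.5, "z": -1.1, "rx": 0, "ry": 0, "rz": 0}, {"x": 0.1, "y": -9.5, "z": -1.1, "rx": 0, "ry": 0, "rz": 0}, {"x": 0.1, "y": -9.5, "z": -1.1, "rx": 0, "ry": 0, "rz": 0}, {"x": 0.1, "y": -9.5, "z": -1.1, "rx": 0, "ry": 0, "rz": 0}]'

```text
time: 10.0
tool_pos: [0.5395, 0.018, 0.2961]
tool_rot: [3.141, 0.001, 3.115]
contact_force: [4.7, 0.1, -4.1]
opening: 0.0236
grip_force: 5.0
```

```bash
python3 - <<'E'
from h import *
look(2)
E
```

```text
t 10.00 q -0.0719 rad 0.1194 grip 5.0 open 0.0236 F [ 4.6884  0.0829 -4.0517] theta [(-0.187, 0.78)]
t 10.10 q -0.0726 rad 0.1194 grip 5.0 open 0.0238 F [ 4.086   0.2342 -4.7443] theta [(-0.184, 0.47)]
```

Emit:
arm_command --series '[{"x": -0.3, "y": -4.8, "z": 0, "rx": 0, "ry": 0, "rz": 0}, {"x": -0.5, "y": -9.6, "z": 0.2, "rx": 0, "ry": 0, "rz": 0}, {"x": -0.5, "y": -9.6, "z": 0.2, "rx": 0, "ry": 0, "rz": 0}, {"x": -0.5, "y": -9.6, "z": 0.2, "rx": 0, "ry": 0, "rz": 0}, {"x": -0.5, "y": -9.6, "z": 0.2, "rx": 0, "ry": 0, "rz": 0}]'

```text
time: 10.7
tool_pos: [0.5393, 0.0084, 0.2962]
tool_rot: [3.141, -0.0, 3.115]
contact_force: [0.3, 0.7, 0.7]
opening: 0.024
grip_force: 5.0
```

```bash
python3 - <<'E'
from h import *
look(2)
E
```

```text
t 10.70 q 0.0080 rad 0.1192 grip 5.0 open 0.0240 F [0.3357 0.7374 0.7447] theta []
t 10.80 q 0.0075 rad 0.1191 grip 5.0 open 0.0237 F [0.02   1.3317 1.8232] theta []
```

```bash
python3 - <<'E'
from h import *
p=read_camera("top"); print(observe()["time"])
for k in("pointer_tip","beam_arm"): print(k,[(np.array(a["point"]),round(a["confidence"],2)) for a in mark_of(p,k)[:3]])
look(1)
cv2.imwrite("pics/c.png",np.hstack([cv2.resize(p["pixels"][130:200,280:340],None,fx=6,fy=6),cv2.resize(cv2.imread("pics/above2.png")[280:560,400:640],None,fx=1.5,fy=1.5)]))
E
```

```text
10.95
pointer_tip [(array([ 0.6075, -0.4635, -0.0047]), 0.69)]
beam_arm []
t 11.05 q 0.0076 rad 0.1191 grip 5.0 open 0.0237 F [-1.2365  1.181   2.2454] theta []
```

View pics/c.png

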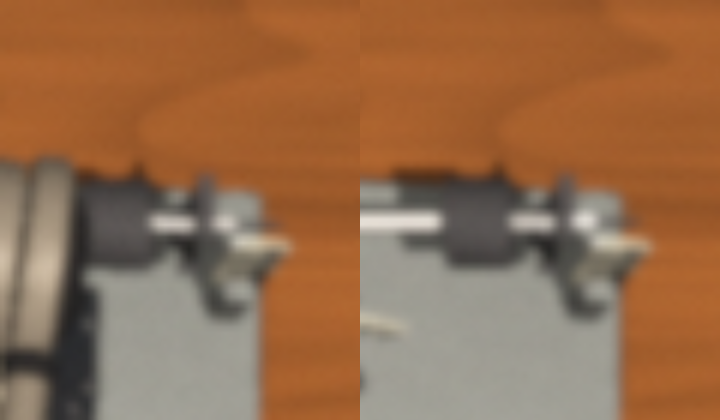

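The pointer end at (250,240) is unchanged from the earlier crop on the right, so the beam is still on its stop. The arm now hides most of the beam from the network, so I'll track the beam in the scene camera by template matching.

```bash
cat >> h.py <<'E'
REF=cv2.imread("pics/scene0.png")
def pts(th):
    return {"pack":w((.03,.15*np.cos(th),.13+.15*np.sin(th)+.05+.0285)),"cw":w((.03,-.15*np.cos(th),.13-.15*np.sin(th))),"tip":w((.03,-.215*np.cos(th),.13-.215*np.sin(th)))}
SZ={"pack":(19,17),"cw":(12,11),"tip":(9,9)}
def theta(p,dbg=False):
    out={}
    for k in("pack","cw"):
        a=proj(p,pts(-.18)[k])[0]; d=(proj(p,pts(.1)[k])[0]-a)/.28
        c=np.round(a).astype(int); x,y=SZ[k]; T=REF[c[1]-y:c[1]+y+1,c[0]-x:c[0]+x+1].astype(np.float32)
        I=p["pixels"].astype(np.float32)
        best=[]
        ths=np.arange(-.24,.22,.01)
        for th in ths:
            o=proj(p,pts(th)[k])[0]-a
            G=cv2.getRectSubPix(p["pixels"],(2*x+1,2*y+1),tuple(float(v) for v in c+o))
            best.append(cv2.matchTemplate(G.astype(np.float32),T,cv2.TM_CCOEFF_NORMED)[0,0])
        i=int(np.clip(np.argmax(best),1,len(ths)-2)); l,m,r=best[i-1:i+2]
        out[k]=(round(float(ths[i]+.01*.5*(l-r)/(l-2*m+r)),3),round(float(m),3))
    return out
def look2(n=1):
    for i in range(n):
        s=observe(); g=bal(s["tool_pos"])-[0,0,.177]
        print("t %.2f q %.4f rad %.4f"%(s["time"],np.arctan2(-g[1],g[2]),np.hypot(g[1],g[2])),"F",np.array(s["contact_force"]),theta(read_camera("scene")))
E
python3 - <<'E'
from h import *
p=read_camera("scene"); print(theta(p)); print([ (k,proj(p,[pts(-.18)[k],pts(0)[k]]).tolist()) for k in SZ])
look2(1)
v=cv2.resize(np.hstack([REF[130:280,140:330]*2,np.clip(p["pixels"][130:280,140:330].astype(int)*2,0,255).astype(np.uint8)]),None,fx=2.1,fy=2.1); cv2.imwrite("pics/d.png",v)
E
```

```text
{'pack': (-0.129, 0.957), 'cw': (-0.148, 0.961)}
[('pack', [[259.92790270030554, 217.86591630422404], [260.75769479011285, 212.3211728980963]]), ('cw', [[194.28255012134161, 189.99500003266184], [194.2101475728336, 195.26570918763727]]), ('tip', [[181.0972444932463, 181.01715387198797], [181.18598951825481, 188.58464000654993]])]
t 11.20 q 0.0080 rad 0.1191 F [-2.3245  0.8965  2.7734] {'pack': (-0.123, 0.957), 'cw': (-0.144, 0.95)}
```

View pics/d.png

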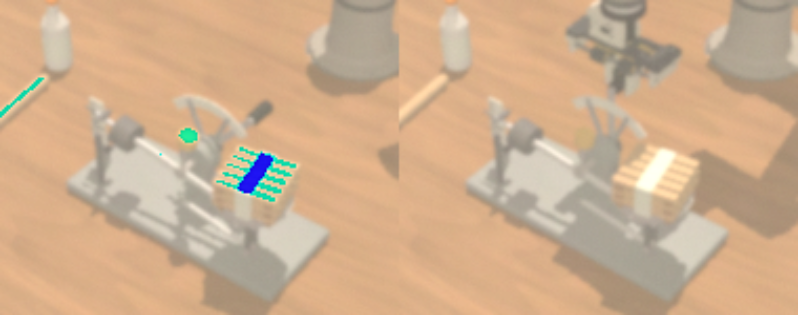

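The scene view shows the gripper on the lever at (610,60), with the pack at (655,180) and the counterweight at (525,130) unobstructed. The trackers suggest the beam may have just lifted. I'll watch it for a moment.

Emit:
arm_command --series '[{"x": 0, "y": 0, "z": 0, "rx": 0, "ry": 0, "rz": 0}, {"x": 0, "y": 0, "z": 0, "rx": 0, "ry": 0, "rz": 0}, {"x": 0, "y": 0, "z": 0, "rx": 0, "ry": 0, "rz": 0}, {"x": 0, "y": 0, "z": 0, "rx": 0, "ry": 0, "rz": 0}]'

```text
time: 11.65
tool_pos: [0.5394, 0.0084, 0.296]
tool_rot: [3.142, -0.0, 3.115]
contact_force: [-2.6, 0.8, 4.6]
opening: 0.0236
grip_force: 5.0
```

```bash
python3 - <<'E'
from h import *
look2(3)
E
```

```text
t 11.65 q 0.0084 rad 0.1190 F [-2.6056  0.8258  4.5872] {'pack': (-0.079, 0.954), 'cw': (-0.122, 0.887)}
t 11.70 q 0.0083 rad 0.1190 F [-2.8629  1.3062  4.0589] {'pack': (-0.075, 0.952), 'cw': (-0.123, 0.874)}
t 11.75 q 0.0082 rad 0.1190 F [-2.5186  1.0108  4.8994] {'pack': (-0.071, 0.953), 'cw': (-0.122, 0.872)}
```

The beam is floating, and the pack track fits a balance angle of about -0.11 at q = 0.008, so q0 ≈ 0.047. I'll make a shaped step that brings it to rest at level.

Emit:
arm_command --series '[{"x": 0, "y": -2.4, "z": -0.3, "rx": 0, "ry": 0, "rz": 0}, {"x": 0, "y": -2.4, "z": -0.3, "rx": 0, "ry": 0, "rz": 0}, {"x": 0, "y": -2.4, "z": -0.3, "rx": 0, "ry": 0, "rz": 0}, {"x": 0, "y": -2.4, "z": -0.3, "rx": 0, "ry": 0, "rz": 0}, {"x": 0, "y": -2.4, "z": -0.3, "rx": 0, "ry": 0, "rz": 0}, {"x": 0, "y": -2.4, "z": -0.3, "rx": 0, "ry": 0, "rz": 0}, {"x": 0, "y": -2.4, "z": -0.3, "rx": 0, "ry": 0, "rz": 0}, {"x": 0, "y": -2.4, "z": -0.3, "rx": 0, "ry": 0, "rz": 0}]'

```text
time: 12.6
tool_pos: [0.5393, 0.0061, 0.2961]
tool_rot: [3.141, -0.0, 3.115]
contact_force: [-2.4, 0.6, 2.6]
opening: 0.0236
grip_force: 5.0
```

```bash
python3 - <<'E'
from h import *
look2(3)
E
```

```text
t 12.60 q 0.0279 rad 0.1191 F [-2.3744  0.6404  2.6071] {'pack': (-0.035, 0.95), 'cw': (-0.092, 0.823)}
t 12.65 q 0.0281 rad 0.1191 F [-2.3836  0.663   1.4723] {'pack': (-0.034, 0.949), 'cw': (-0.092, 0.826)}
t 12.70 q 0.0282 rad 0.1191 F [-3.0862  0.5103  1.1898] {'pack': (-0.033, 0.95), 'cw': (-0.092, 0.823)}
```

The two trackers disagree, probably because static background inside the templates biases them. I'll recheck with tight windows.

```bash
python3 - <<'E'
from h import *
p=read_camera("scene"); cv2.imwrite("pics/s1.png",p["pixels"])
def tr(c,x,y):
    T=REF[c[1]-y:c[1]+y+1,c[0]-x:c[0]+x+1]
    W=np.array([[1,0,0],[0,1,-3]],np.float32)
    I=p["pixels"][c[1]-y-14:c[1]+y+15,c[0]-x-14:c[0]+x+15]
    W=np.array([[1,0,14],[0,1,14]],np.float32)
    s,W=cv2.findTransformECC(cv2.cvtColor(T,6),cv2.cvtColor(I,6),W,cv2.MOTION_TRANSLATION,(3,200,1e-6),None,1)
    return W[:,2]-14,s
for name,c,L in(("pack",(260,212),[(8,6),(11,9),(15,13)]),("packtop",(262,206),[(8,5),(12,7)]),("packside",(252,222),[(6,5)]),("cw",(200,192),[(4,4),(6,6),(8,8)]),("tip",(186,183),[(4,5),(5,7)]),("static",(185,200),[(5,5)]),("glue",(167,145),[(6,10)])):
    for l in L:
        try: print(name,c,l,tr(c,*l))
        except Exception as e: print(name,l,"fail")
for pr in(0,1): pass
print(trace(p,"pack").__len__(),[a["confidence"] for a in trace(p,"pack")],[np.array(a["point"]) for a in mark_of(p,"pack")])
def z(im): return cv2.resize(np.clip(im[165:245,165:290].astype(int)*2,0,255).astype(np.uint8),None,fx=3.2,fy=6,interpolation=cv2.INTER_CUBIC)
cv2.imwrite("pics/e.png",np.hstack([z(REF//2*1),z(p["pixels"]//2)]))
print(observe()["time"])
E
```

```text
pack (260, 212) (8, 6) (array([ 0.7875, -4.5097], dtype=float32), 0.9922585480733969)
pack (260, 212) (11, 9) (array([ 0.876 , -4.5357], dtype=float32), 0.965508440657998)
pack (260, 212) (15, 13) (array([ 0.971 , -4.4928], dtype=float32), 0.9652958672379489)
packtop (262, 206) (8, 5) (array([-1.7847, -0.8658], dtype=float32), 0.7349321819577694)
packtop (262, 206) (12, 7) (array([ 0.9394, -4.6064], dtype=float32), 0.9451553804687757)
packside (252, 222) (6, 5) (array([ 0.642 , -4.6223], dtype=float32), 0.9985726736523822)
cw (200, 192) (4, 4) (array([-0.5229,  2.7495], dtype=float32), 0.9722634242899715)
cw (200, 192) (6, 6) (array([-0.3552,  2.7039], dtype=float32), 0.9724236949445892)
cw (200, 192) (8, 8) (array([-0.2758,  2.8222], dtype=float32), 0.9446528594873681)
tip (186, 183) (4, 5) (array([-0.1714, -0.2792], dtype=float32), 0.8476952891225364)
tip (186, 183) (5, 7) (array([-0.358 , -0.1586], dtype=float32), 0.7051086570437939)
static (185, 200) (5, 5) (array([0.0431, 0.0986], dtype=float32), 0.9913995293210389)
glue (167, 145) (6, 10) (array([0.0433, 0.0503], dtype=float32), 0.9928922610209999)
0 [] []
12.95
```

View pics/e.png

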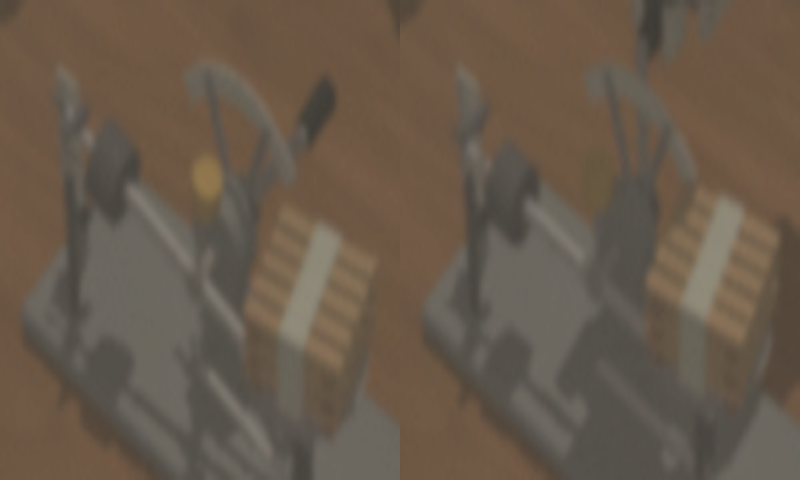

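The pack has risen 4.55 px, giving θ ≈ -0.03 to -0.05, and the beam is nearly at rest at the top of its swing. That makes q0 nearer 0.057, so I'll step again.

Emit:
arm_command --series '[{"x": 0.2, "y": -2.8, "z": 0.2, "rx": 0, "ry": 0, "rz": 0}, {"x": 0.2, "y": -2.8, "z": 0.2, "rx": 0, "ry": 0, "rz": 0}, {"x": 0.2, "y": -2.8, "z": 0.2, "rx": 0, "ry": 0, "rz": 0}, {"x": 0.2, "y": -2.8, "z": 0.2, "rx": 0, "ry": 0, "rz": 0}, {"x": 0.2, "y": -2.8, "z": 0.2, "rx": 0, "ry": 0, "rz": 0}, {"x": 0.2, "y": -2.8, "z": 0.2, "rx": 0, "ry": 0, "rz": 0}, {"x": 0.2, "y": -2.8, "z": 0.2, "rx": 0, "ry": 0, "rz": 0}, {"x": 0.2, "y": -2.8, "z": 0.2, "rx": 0, "ry": 0, "rz": 0}]'

```text
time: 13.75
tool_pos: [0.5392, 0.0032, 0.296]
tool_rot: [3.142, 0.0, 3.115]
contact_force: [-1.4, 0.9, 0.4]
opening: 0.024
grip_force: 5.0
```

```bash
cat >> h.py <<'E'
def ecc(p,c,x,y):
    T=REF[c[1]-y:c[1]+y+1,c[0]-x:c[0]+x+1]; I=p["pixels"][c[1]-y-14:c[1]+y+15,c[0]-x-14:c[0]+x+15]
    best=None
    for g in(0,-3,-6,-9):
        W=np.array([[1,0,14],[0,1,14+g*(1 if c[0]>230 else -.7)]],np.float32)
        try: s,W=cv2.findTransformECC(cv2.cvtColor(T,6),cv2.cvtColor(I,6),W,cv2.MOTION_TRANSLATION,(3,200,1e-6),None,1)
        except cv2.error: continue
        if best is None or s>best[1]: best=(W[1,2]-14,s)
    return best
def look3(n=1):
    for i in range(n):
        s=observe(); g=bal(s["tool_pos"])-[0,0,.177]; p=read_camera("scene")
        a=[ecc(p,(260,212),8,6)[0],ecc(p,(260,212),11,9)[0],ecc(p,(252,222),6,5)[0]]; c=[ecc(p,(200,192),k,k)[0] for k in(4,6)]
        print("t %.2f q %.4f"%(s["time"],np.arctan2(-g[1],g[2])),"F",np.array(s["contact_force"]),"pack %.4f"%(-np.mean(a)/30.8-.18),np.array(a),"cw %.4f"%(np.mean(c)/23.3-.18),np.array(c))
E
python3 - <<'E'
from h import *
look3(3)
E
```

```text
t 13.75 q 0.0517 F [-1.409   0.8707  0.3928] pack -0.0222 [-4.8783 -4.8199 -4.8842] cw -0.0581 [2.9181 2.7634]
t 13.80 q 0.0516 F [-1.7734  0.5059  0.582 ] pack -0.0200 [-4.8911 -4.9154 -4.9743] cw -0.0567 [2.9183 2.8295]
t 13.85 q 0.0519 F [-1.6596  0.655  -0.1183] pack -0.0177 [-4.9741 -4.9678 -5.0572] cw -0.0592 [2.8522 2.7793]
```

Emit:
arm_command --series '[{"x": 0, "y": 0, "z": 0, "rx": 0, "ry": 0, "rz": 0}, {"x": 0, "y": 0, "z": 0, "rx": 0, "ry": 0, "rz": 0}, {"x": 0, "y": 0, "z": 0, "rx": 0, "ry": 0, "rz": 0}, {"x": 0, "y": 0, "z": 0, "rx": 0, "ry": 0, "rz": 0}, {"x": 0, "y": 0, "z": 0, "rx": 0, "ry": 0, "rz": 0}, {"x": 0, "y": 0, "z": 0, "rx": 0, "ry": 0, "rz": 0}]'

```text
time: 14.5
tool_pos: [0.5392, 0.0032, 0.296]
tool_rot: [3.141, 0.0, 3.115]
contact_force: [-0.3, 1.9, -0.1]
opening: 0.024
grip_force: 5.0
```

```bash
python3 - <<'E'
from h import *
look3(3)
p=read_camera("top");print([(np.array(a["point"]),round(a["confidence"],2)) for k in("pointer_tip","index") for a in mark_of(p,k)])
cv2.imwrite("pics/t1.png",p["pixels"])
E
```

```text
t 14.50 q 0.0519 F [-0.3492  1.9363 -0.1345] pack 0.0176 [-6.1116 -6.0602 -6.085 ] cw -0.0301 [3.5263 3.4595]
t 14.55 q 0.0520 F [-0.8941  0.6576 -0.4937] pack 0.0204 [-6.2245 -6.1379 -6.1591] cw -0.0202 [3.7448 3.7031]
t 14.60 q 0.0519 F [-1.3623  0.8167 -0.4124] pack 0.0220 [-6.1998 -6.1902 -6.2742] cw -0.0211 [3.7109 3.6927]
[(array([ 0.6554, -0.1989,  0.1282]), 0.72), (array([0.6617, 0.1581, 0.1832]), 0.67)]
```

By the pack track the beam now swings ±0.037 about θ ≈ 0, so q ≈ 0.052 is right. I'll damp it with a 0.8 mm half-period nudge starting at the peak.

Emit:
arm_command --series '[{"x": 0, "y": 0, "z": 0, "rx": 0, "ry": 0, "rz": 0}, {"x": 0, "y": 0, "z": 0, "rx": 0, "ry": 0, "rz": 0}, {"x": 0, "y": 0, "z": 0, "rx": 0, "ry": 0, "rz": 0}, {"x": 0, "y": -0.8, "z": 0, "rx": 0, "ry": 0, "rz": 0}, {"x": 0, "y": -0.8, "z": 0, "rx": 0, "ry": 0, "rz": 0}, {"x": 0, "y": -0.8, "z": 0, "rx": 0, "ry": 0, "rz": 0}, {"x": 0, "y": -0.8, "z": 0, "rx": 0, "ry": 0, "rz": 0}, {"x": 0, "y": -0.8, "z": 0, "rx": 0, "ry": 0, "rz": 0}, {"x": 0, "y": -0.8, "z": 0, "rx": 0, "ry": 0, "rz": 0}]'

```text
time: 15.7
tool_pos: [0.5391, 0.0024, 0.296]
tool_rot: [3.141, 0.0, 3.115]
contact_force: [0.3, 0.8, -2.4]
opening: 0.0241
grip_force: 5.0
```

```bash
python3 - <<'E'
from h import *
look3(3)
E
```

```text
t 15.70 q 0.0585 F [ 0.251   0.8295 -2.3605] pack 0.0346 [-6.5769 -6.5757 -6.6743] cw -0.0159 [3.8532 3.7915]
t 15.75 q 0.0585 F [ 0.4254  1.2906 -1.6407] pack 0.0341 [-6.5603 -6.5771 -6.6429] cw -0.0142 [3.9467 3.7807]
t 15.80 q 0.0585 F [-0.0373  1.5034 -2.2828] pack 0.0330 [-6.5395 -6.5264 -6.6151] cw -0.0151 [3.9203 3.7629]
```

Emit:
arm_command --series '[{"x": 0, "y": 0, "z": 0, "rx": 0, "ry": 0, "rz": 0}, {"x": 0, "y": 0, "z": 0, "rx": 0, "ry": 0, "rz": 0}, {"x": 0, "y": 0, "z": 0, "rx": 0, "ry": 0, "rz": 0}, {"x": 0, "y": 0, "z": 0, "rx": 0, "ry": 0, "rz": 0}, {"x": 0, "y": 0, "z": 0, "rx": 0, "ry": 0, "rz": 0}, {"x": 0, "y": 0, "z": 0, "rx": 0, "ry": 0, "rz": 0}, {"x": 0, "y": 0, "z": 0, "rx": 0, "ry": 0, "rz": 0}, {"x": 0, "y": 0, "z": 0, "rx": 0, "ry": 0, "rz": 0}]'

```text
time: 16.65
tool_pos: [0.5391, 0.0024, 0.296]
tool_rot: [3.141, 0.0, 3.115]
contact_force: [0.6, 1.0, -1.9]
opening: 0.0236
grip_force: 5.0
```

```bash
python3 - <<'E'
from h import *
look3(3)
E
```

```text
t 16.65 q 0.0586 F [ 0.6077  0.9648 -1.9494] pack 0.0186 [-6.1364 -6.0745 -6.1415] cw -0.0254 [3.5881 3.6179]
t 16.70 q 0.0586 F [ 0.3106  1.5448 -2.557 ] pack 0.0180 [-6.1341 -6.0561 -6.1049] cw -0.0293 [3.5626 3.4593]
t 16.75 q 0.0586 F [-0.4111  1.2098 -3.5258] pack 0.0177 [-6.1203 -6.0617 -6.0864] cw -0.0306 [3.5089 3.4527]
```

θ is 0.018 and nearly still. Stepping back about 0.85 mm should center it.

Emit:
arm_command --series '[{"x": 0, "y": 0, "z": 0, "rx": 0, "ry": 0, "rz": 0}, {"x": 0, "y": 0.85, "z": 0.2, "rx": 0, "ry": 0, "rz": 0}, {"x": 0, "y": 0.85, "z": 0.2, "rx": 0, "ry": 0, "rz": 0}, {"x": 0, "y": 0.85, "z": 0.2, "rx": 0, "ry": 0, "rz": 0}, {"x": 0, "y": 0.85, "z": 0.2, "rx": 0, "ry": 0, "rz": 0}, {"x": 0, "y": 0.85, "z": 0.2, "rx": 0, "ry": 0, "rz": 0}, {"x": 0, "y": 0.85, "z": 0.2, "rx": 0, "ry": 0, "rz": 0}, {"x": 0, "y": 0.85, "z": 0.2, "rx": 0, "ry": 0, "rz": 0}, {"x": 0, "y": 0.85, "z": 0.2, "rx": 0, "ry": 0, "rz": 0}, {"x": 0, "y": 0.85, "z": 0.2, "rx": 0, "ry": 0, "rz": 0}, {"x": 0, "y": 0.85, "z": 0.2, "rx": 0, "ry": 0, "rz": 0}, {"x": 0, "y": 0.85, "z": 0.2, "rx": 0, "ry": 0, "rz": 0}, {"x": 0, "y": 0.85, "z": 0.2, "rx": 0, "ry": 0, "rz": 0}]'

```text
time: 18.1
tool_pos: [0.5392, 0.0033, 0.2959]
tool_rot: [3.142, 0.0, 3.115]
contact_force: [-1.7, 1.5, 1.9]
opening: 0.0238
grip_force: 5.0
```

```bash
python3 - <<'E'
from h import *
look3(2)
E
```

```text
t 18.10 q 0.0516 F [-1.6617  1.4925  1.9023] pack -0.0086 [-5.2313 -5.2633 -5.3433] cw -0.0443 [3.1789 3.1462]
t 18.15 q 0.0517 F [0.0502 1.1866 2.3736] pack -0.0091 [-5.2117 -5.2476 -5.3274] cw -0.0469 [3.1208 3.0836]
```

Emit:
arm_command --series '[{"x": 0, "y": 0, "z": 0, "rx": 0, "ry": 0, "rz": 0}, {"x": 0, "y": 0, "z": 0, "rx": 0, "ry": 0, "rz": 0}, {"x": 0, "y": 0, "z": 0, "rx": 0, "ry": 0, "rz": 0}, {"x": 0, "y": 0, "z": 0, "rx": 0, "ry": 0, "rz": 0}, {"x": 0, "y": 0, "z": 0, "rx": 0, "ry": 0, "rz": 0}, {"x": 0, "y": 0, "z": 0, "rx": 0, "ry": 0, "rz": 0}, {"x": 0, "y": 0, "z": 0, "rx": 0, "ry": 0, "rz": 0}, {"x": 0, "y": 0, "z": 0, "rx": 0, "ry": 0, "rz": 0}]'

```text
time: 19.0
tool_pos: [0.5392, 0.0033, 0.2959]
tool_rot: [3.141, 0.0, 3.115]
contact_force: [-0.7, 0.3, 3.0]
opening: 0.0238
grip_force: 5.0
```

```bash
python3 - <<'E'
from h import *
look3(2)
p=read_camera("scene"); cv2.imwrite("pics/s2.png",p["pixels"])
im=np.clip(p["pixels"].astype(int)*2,0,255).astype(np.uint8)
cv2.imwrite("pics/f.png",np.hstack([cv2.resize(np.clip(i.astype(int)*2,0,255).astype(np.uint8)[165:225,165:215],None,fx=8,fy=8,interpolation=cv2.INTER_CUBIC) for i in(REF,p["pixels"])]))
E
```

```text
t 19.00 q 0.0516 F [-0.7011  0.3219  3.0022] pack -0.0104 [-5.1737 -5.2149 -5.2835] cw -0.0477 [3.112  3.0548]
t 19.05 q 0.0515 F [-1.2213  1.4231  3.5526] pack -0.0098 [-5.1999 -5.2518 -5.2718] cw -0.0451 [3.2029 3.0839]
```

View pics/f.png

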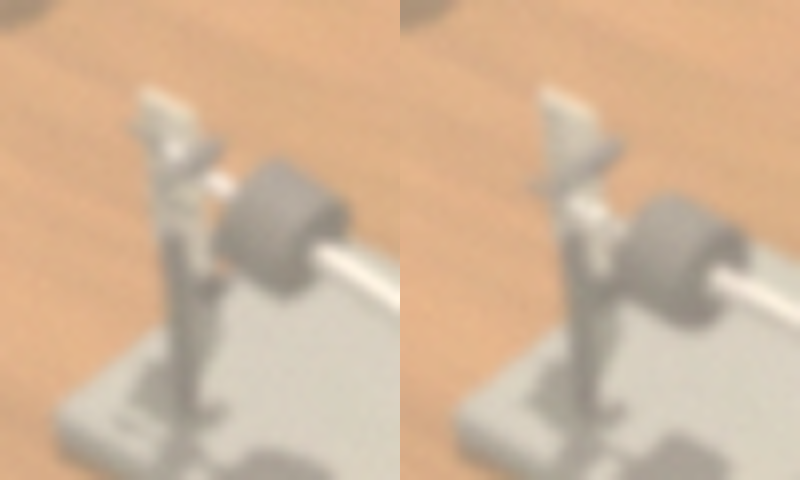

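The counterweight in the right crop sits about 34 px (4.2 px native) lower than at the start, which means a level beam. It is nearly still at -0.01, so I'll hold for several seconds and check again.

Emit:
arm_command --series '[{"x": 0, "y": 0, "z": 0, "rx": 0, "ry": 0, "rz": 0}, {"x": 0, "y": 0, "z": 0, "rx": 0, "ry": 0, "rz": 0}, {"x": 0, "y": 0, "z": 0, "rx": 0, "ry": 0, "rz": 0}, {"x": 0, "y": 0, "z": 0, "rx": 0, "ry": 0, "rz": 0}, {"x": 0, "y": 0, "z": 0, "rx": 0, "ry": 0, "rz": 0}, {"x": 0, "y": 0, "z": 0, "rx": 0, "ry": 0, "rz": 0}, {"x": 0, "y": 0, "z": 0, "rx": 0, "ry": 0, "rz": 0}, {"x": 0, "y": 0, "z": 0, "rx": 0, "ry": 0, "rz": 0}, {"x": 0, "y": 0, "z": 0, "rx": 0, "ry": 0, "rz": 0}, {"x": 0, "y": 0, "z": 0, "rx": 0, "ry": 0, "rz": 0}, {"x": 0, "y": 0, "z": 0, "rx": 0, "ry": 0, "rz": 0}, {"x": 0, "y": 0, "z": 0, "rx": 0, "ry": 0, "rz": 0}, {"x": 0, "y": 0, "z": 0, "rx": 0, "ry": 0, "rz": 0}, {"x": 0, "y": 0, "z": 0, "rx": 0, "ry": 0, "rz": 0}, {"x": 0, "y": 0, "z": 0, "rx": 0, "ry": 0, "rz": 0}]'

```text
time: 20.65
tool_pos: [0.5392, 0.0033, 0.2958]
tool_rot: [3.142, 0.0, 3.115]
contact_force: [-0.7, 0.8, 4.0]
opening: 0.0236
grip_force: 5.0
```

```bash
python3 - <<'E'
from h import *
look3(2)
E
```

```text
t 20.65 q 0.0515 F [-0.6841  0.802   4.0137] pack 0.0123 [-5.8453 -5.8952 -6.0276] cw -0.0366 [3.3529 3.3293]
t 20.70 q 0.0516 F [-1.3837  0.306   4.4578] pack 0.0125 [-5.854  -5.9235 -6.014 ] cw -0.0387 [3.2754 3.3075]
```

Emit:
arm_command --series '[{"x": 0, "y": 0, "z": 0, "rx": 0, "ry": 0, "rz": 0}, {"x": 0, "y": 0, "z": 0, "rx": 0, "ry": 0, "rz": 0}, {"x": 0, "y": 0, "z": 0, "rx": 0, "ry": 0, "rz": 0}, {"x": 0, "y": 0, "z": 0, "rx": 0, "ry": 0, "rz": 0}, {"x": 0, "y": 0, "z": 0, "rx": 0, "ry": 0, "rz": 0}, {"x": 0, "y": 0, "z": 0, "rx": 0, "ry": 0, "rz": 0}, {"x": 0, "y": 0, "z": 0, "rx": 0, "ry": 0, "rz": 0}, {"x": 0, "y": 0, "z": 0, "rx": 0, "ry": 0, "rz": 0}, {"x": 0, "y": 0, "z": 0, "rx": 0, "ry": 0, "rz": 0}, {"x": 0, "y": 0, "z": 0, "rx": 0, "ry": 0, "rz": 0}, {"x": 0, "y": 0, "z": 0, "rx": 0, "ry": 0, "rz": 0}, {"x": 0, "y": 0, "z": 0, "rx": 0, "ry": 0, "rz": 0}, {"x": 0, "y": 0, "z": 0, "rx": 0, "ry": 0, "rz": 0}, {"x": 0, "y": 0, "z": 0, "rx": 0, "ry": 0, "rz": 0}, {"x": 0, "y": 0, "z": 0, "rx": 0, "ry": 0, "rz": 0}]'

```text
time: 22.25
tool_pos: [0.5392, 0.0033, 0.2958]
tool_rot: [3.142, 0.0, 3.115]
contact_force: [-0.0, 0.2, 4.5]
opening: 0.0239
grip_force: 5.0
```

```bash
python3 - <<'E'
from h import *
look3(2)
E
```

```text
t 22.25 q 0.0515 F [-0.0155  0.201   4.5389] pack -0.0075 [-5.2881 -5.3125 -5.3396] cw -0.0432 [3.2285 3.1472]
t 22.30 q 0.0514 F [-0.8904  0.2939  4.4375] pack -0.0077 [-5.289  -5.2915 -5.3421] cw -0.0445 [3.1667 3.1465]
```

Emit:
arm_command --series '[{"x": 0, "y": 0, "z": 0, "rx": 0, "ry": 0, "rz": 0}, {"x": 0, "y": 0, "z": 0, "rx": 0, "ry": 0, "rz": 0}, {"x": 0, "y": 0, "z": 0, "rx": 0, "ry": 0, "rz": 0}, {"x": 0, "y": 0, "z": 0, "rx": 0, "ry": 0, "rz": 0}, {"x": 0, "y": 0, "z": 0, "rx": 0, "ry": 0, "rz": 0}, {"x": 0, "y": 0, "z": 0, "rx": 0, "ry": 0, "rz": 0}, {"x": 0, "y": 0, "z": 0, "rx": 0, "ry": 0, "rz": 0}, {"x": 0, "y": 0, "z": 0, "rx": 0, "ry": 0, "rz": 0}, {"x": 0, "y": 0, "z": 0, "rx": 0, "ry": 0, "rz": 0}, {"x": 0, "y": 0, "z": 0, "rx": 0, "ry": 0, "rz": 0}, {"x": 0, "y": 0, "z": 0, "rx": 0, "ry": 0, "rz": 0}, {"x": 0, "y": 0, "z": 0, "rx": 0, "ry": 0, "rz": 0}, {"x": 0, "y": 0, "z": 0, "rx": 0, "ry": 0, "rz": 0}, {"x": 0, "y": 0, "z": 0, "rx": 0, "ry": 0, "rz": 0}, {"x": 0, "y": 0, "z": 0, "rx": 0, "ry": 0, "rz": 0}]'

```text
time: 23.85
tool_pos: [0.5392, 0.0033, 0.2958]
tool_rot: [3.142, 0.0, 3.115]
contact_force: [0.4, 0.1, 4.9]
opening: 0.0236
grip_force: 5.0
```

```bash
python3 - <<'E'
from h import *
look3(2)
E
```

```text
t 23.85 q 0.0516 F [0.3994 0.0858 4.8663] pack 0.0025 [-5.5892 -5.5894 -5.6839] cw -0.0417 [3.2442 3.2027]
t 23.90 q 0.0516 F [0.0778 1.5999 5.414 ] pack 0.0017 [-5.5648 -5.5615 -5.6662] cw -0.0413 [3.26   3.2037]
```

The beam has stayed within about ±0.04 since 14.5 s and within about ±0.012 since 18 s, with the lever held. Handing in.

```bash
python3 -c "
from cell import *
print(hand_in())"
```

```text
the job is handed in; nothing more can be done
None
```

I handed the job in at about 24 s with the lever held at q ≈ 0.05 and the beam floating within about ±0.012 rad of level by the pack track; that track put it within ±0.04 rad from 14.5 s, over nine seconds, and the hand-in gave no verdict.

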